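# Hold a knife blade in the bench demagnetiser

## Robot

A 6-joint arm with a two-finger parallel gripper is mounted at the origin on the work surface. World frame = base frame: x ahead of the robot, y to its left, z up, the work surface at z = 0. Lengths are in m, angles in rad, forces in N, time in s.
With the tool pointing down it reaches from about 0.325 to 0.85 m from the base axis. Payload 4.4 kg.
Tool frame: the origin (TCP) lies between the finger pads; the fingertips stand 19 mm ahead of it and the grasp point (between the pads) is the TCP; z points along the fingers, y is the line along which they close (so a half turn about z gives the same grasp; the last joint's range is limited). The gripper opens to 94 mm and grips with 3 to 60 N. Pads are 16 mm wide; open, the fingers measure 119 mm over their backs; the gripper's body (75 mm by 177 mm) begins 78 mm behind the grasp point.
Start: joints at [1.119, 0.207, 1.542, -0, 1.393, -0.15], TCP at [0.17, 0.549, 0.224] pointing down, gripper open.
Joint ranges: [-2.73, 2.73], [-0.86, 2.22], [0.23, 2.46], [-1.11, 4.25], [0.08, 2.63], [-2.82, 2.82]. Speed limits (rad/s): [2.79, 2.79, 3.14, 3.14, 3.14, 3.14].

## Interface

Orientations are given as a rotation vector (axis times angle).
In Python, from bench import ctrl gives the robot as it stands.
- The arm moves only by the shell command python3 -m pendant 'ROWS' [FORCE]. ROWS is JSON, a list of rows, each a list of 5 numbers: the finger opening in mm, from 0 to 94, then the shift along the tool's x, y, z in mm, then the turn about the tool's z in degrees. A call has 1 to 5 rows; each row shifts and turns the commanded pose from where the row before left it, along the tool's axes as they then stand; what a row does not reach is not made up. A row lasts 1/12 s, in which the tool goes at most 41.7 mm and 7.16 degrees, less where a joint would pass 70% of its speed; a pose out of reach is approached as far as the arm can. A call is refused whole if a number of a shift passes 41.7 or a number of a turn 7.16, either way. A call with a gripper value outside its range is refused whole. The fingers move at their own pace and stop on an object; FORCE is the grip in N (left out, the last holds). Time passes only in rows, so rows that do not move let the fingers close. It gives the time, the measured TCP pose, the force, the opening and the grip force at its end, in the units of the state.
- ctrl.get_obs(): the state, without advancing time (a new reading comes with each control period).
- ctrl.snapshot(name): name is "scene" or "top"; returns (picture, depth): 480x640x3 uint8, blue, green, red; 480x640 float32, m along the optical axis (not along the pixel's ray), 0 where there is no reading.
- ctrl.camera_model(name): a dict with "fx", "fy", "cx", "cy" (pixels), "rvec" (rotation vector, rad) and "tvec" (3), from world to camera coordinates, as OpenCV has them. Camera axes: x right, y down, z forward; pixel columns grow to the right and rows downward; lengths in m; the calibration is good to about 2 mm. A picture is of the moment at which its call begins. camera_model takes no time and is no camera call.
- ctrl.job_done(): hands the job in; it is judged then, once.
The state is a dict: "t": time; "qpos": joint angles; "dq": joint speeds; "joint_efforts": joint torques, N m; "tool_pos": TCP position; "ee_rot": TCP orientation; "force": force on the tool from outside, world axes, zero at the start; "torque": the same for the moment, N m; "width": opening from 0.0 (shut) to 1.0 (fully open); "grasp_force": force on a finger pad.
Only numpy, scipy, OpenCV 4.12 (cv2) and the standard library are available. Lean on these libraries where they do the work, as an engineer would, in place of code of your own. Each camera call takes 0.05 s, during which the arm holds its last target. There are 200 camera calls.

## Task

The slot of the bench demagnetiser is covered: lift the cover off by its handle and hang it by that handle on the two-prong hook, letting go of it. Then take the long knife with the flat slab handle out of the rack, lower its blade straight down through the demagnetiser's slot until the guard is about a centimetre above the deck, and keep holding it there: finish with the knife still in the gripper, the guard not resting on the deck. Leave the short knife and everything else on the bench where it is.

Things in the scene. Friction and masses are not known exactly. Their poses are not given: they have to be found in the camera images.
- demag: Bench demagnetiser, a fixed grey box 150 (its x) x 120 (its y) x 120 mm high with a flat aluminium deck on top. Origin at the centre of its underside, on the bench. It is hollow: floor 114 mm below the deck's top.
- slot (a point): Centre of the slot's mouth, at the middle of the deck's top face (z = 120 mm). The slot is 34 mm long along this frame's x and 6 mm wide along y, with a 3 mm bevel round its mouth; it passes through the 12 mm deck, below which the housing is open.
- cover: Black plastic slot cover lying loose on the deck at the start, over the slot: a plate 52 (x) x 112 (y) x 10 mm with a tall steel bail handle on top, about 160 g. Origin at the centre of the plate's underside, z up. Half-turn symmetrical about z.
- cover_bar (a point): Middle of the handle's level top bar, 62 mm above the cover's underside. The bar is 8 mm round, runs along the cover's y, and stands on two 8 mm legs at y = +-50 mm; under it there is 48 mm free height above the plate.
- hook: Fixed two-prong hook of bent 8 mm rod on a dark base 130 x 110 x 12 mm; origin under the base's centre. Uprights at x = +45, y = +-27 mm rise to rod centre height 150 mm and bend into two level prongs running towards this frame's -x to x = -35 mm, where the tips turn up, ending at x = -41 mm, 168 mm high over all. The 46 mm between the prongs is free.
- hook_seat (a point): Where the middle of the cover's bar is when the cover hangs well: x = -5, y = 0, z = 158 mm in the hook's frame (midway between the prongs; bar across both prongs along y, behind the upturned tips).
- rack: Fixed wooden knife rack 190 (x) x 75 (y) x 100 mm high, open at both long sides, with two slots 38 x 10 mm (long along x) in its 12 mm top, at x = -45 and +45 mm. Origin at the centre of its underside. The long knife stands in one slot and the short knife in the other.
- knife: Long knife, about 200 g, upright in the rack, point down, guard resting on the rack. Origin: centre of the guard's underside, z up. Above it: guard 46 (x) x 24 (y) x 8 mm, then a flat handle 28 (x) x 20 (y) mm up to z = 108 mm. Below: blade 32 wide (x), 4 thick (y), full width to z = -70 mm, then a symmetrical point ending at z = -86 mm. Half-turn symmetrical about z.
- short_knife: The short knife with a round handle 23 mm in diameter, reaching 61 mm above the rack's top, and a round guard 42 mm across. Origin at the centre of the guard's underside. To be left alone.
- spray: White bottle, 72 mm across, 190 mm tall. Origin under its centre. Leave alone.
- jar: Glass jar, 60 mm across, 80 mm tall. Origin under its centre. Leave alone.
- whetstone: Whetstone on its black holder, 200 x 70 x 36 mm. Origin under its centre. Leave alone.
- sanding_block: Rubber sanding block 70 x 35 x 24 mm. Origin under its centre. Leave alone.
- marker: Marker pen lying flat, 128 mm long, 17 mm thick. Origin near its middle. Leave alone.
There are look-alikes about, which are no part of the job. Leave any yellow look-alike of the hook alone.

How it is judged:
On the way, in this order (a step that is already met when the one before it is completed fails the run):
1. the cover hangs by its handle on both prongs of the hook and has been let go (x of cover_bar in the frame of hook_seat between -0.032 and 0.042 m and y of cover_bar in the frame of hook_seat between -0.02 and 0.02 m and z of cover_bar in the frame of hook_seat between -0.006 and 0.008 m and angle between cover's own z axis and vertical below 0.35 rad and contact force between cover and hook above 0.4 N and contact force between cover and the fingers below 0.05 N), for 0.3 s.
2. the blade is through the slot, held by the gripper (x of knife in the frame of slot between -0.005 and 0.005 m and y of knife in the frame of slot between -0.005 and 0.005 m and z of knife in the frame of slot between 0.002 and 0.025 m and angle between knife's own z axis and vertical below 0.12 rad and angle between the x axis of knife and the x axis of slot, either way round below 0.15 rad and contact force between knife and the fingers above 2 N), for 0.3 s.
At the end, for the whole second after the job is handed in: Knife in the gripper (over 2 N), upright within 0.12 rad, guard 2 to 25 mm above the deck, blade in the slot, centred within 5 mm, turned within 0.15 rad; cover hanging by its bar on both prongs, free of the fingers, tilted under 0.35 rad, within 20 mm of the middle (all of step 1 and all of step 2); the arm keeps its last pose, push and grip.
It fails at once if the short knife is pulled or knocked more than 20 mm (distance of short_knife from where it was at the start of the episode above 0.02 m).
It fails at once if another thing on the bench is shoved more than 30 mm (distance of any of spray, jar, whetstone, sanding_block, marker from where it was at the start of the episode above 0.03 m).
It also fails if it takes over 61 s, if anything falls off the work surface, if the arm or the gripper's body presses on something with over 40 N, if the wrist force passes 120 N, or if a joint passes its speed limit or range.

## Working session

There is one attempt and no reset: what is moved stays moved. The work goes in short steps, Python scripts to look and compute and a shell command to move; the robot and the scene stay as the last step left them, time stands still between calls to the robot, and variables do not carry over. Pictures are saved under pics/ and viewed, at most 10 in all, crops included, and the job is handed in when it is done.

```bash
ls; mkdir -p pics
cat > h.py <<'E'
import numpy as np, cv2
from bench import ctrl
def cam(n):
    m=ctrl.camera_model(n); R=cv2.Rodrigues(np.array(m["rvec"],float))[0]; return m,R,np.array(m["tvec"],float).ravel()
def cloud(n,d):
    m,R,t=cam(n); v,u=np.mgrid[:480,:640]
    P=np.stack([(u-m["cx"])/m["fx"]*d,(v-m["cy"])/m["fy"]*d,d],-1)
    return (P-t)@R
def plane(n,u,v,z):
    m,R,t=cam(n); r=np.array([(u-m["cx"])/m["fx"],(v-m["cy"])/m["fy"],1])@R; c=-R.T@t
    return c+r*(z-c[2])/r[2]
def pix(n,p):
    m,R,t=cam(n); q=R@np.array(p)+t; return m["fx"]*q[0]/q[2]+m["cx"],m["fy"]*q[1]/q[2]+m["cy"]
E
python3 - <<'E'
from h import *
for n in("scene","top"):
    p,d=ctrl.snapshot(n); cv2.imwrite(f"pics/{n}0.png",p); np.save(f"{n}0.npy",d)
    m,R,t=cam(n); print(n,m["fx"],-R.T@t,R[2])
o=ctrl.get_obs(); print(o["t"],o["tool_pos"],o["ee_rot"],o["width"],o["force"])
E
```

```text
pics
scene 455.1215600712269 [0.94209143 0.87141394 0.81373737] [-0.39327464 -0.72637373 -0.56366325]
top 573.913596818768 [ 0.33318729 -0.02866921  1.36362447] [ 0.11350831  0.0280883  -0.99313993]
0.1 [0.17008014 0.54856173 0.22341985] [-4.70649299e-01 -3.10553355e+00  3.02223320e-03] 0.9954162568281005 [-0.02256054  0.07710453  0.66265066]
```

View pics/scene0.png

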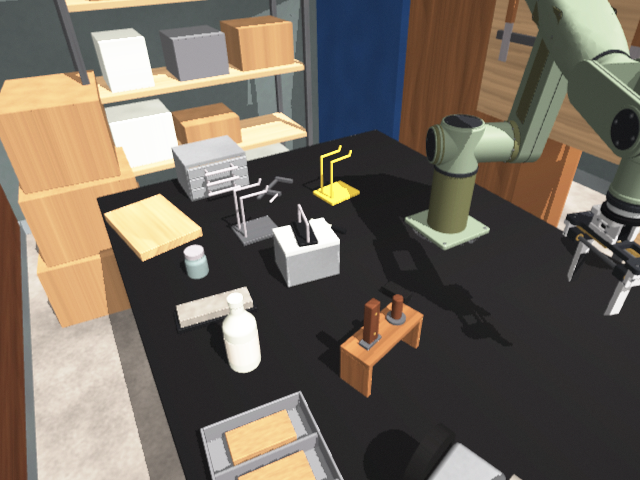

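View pics/top0.png

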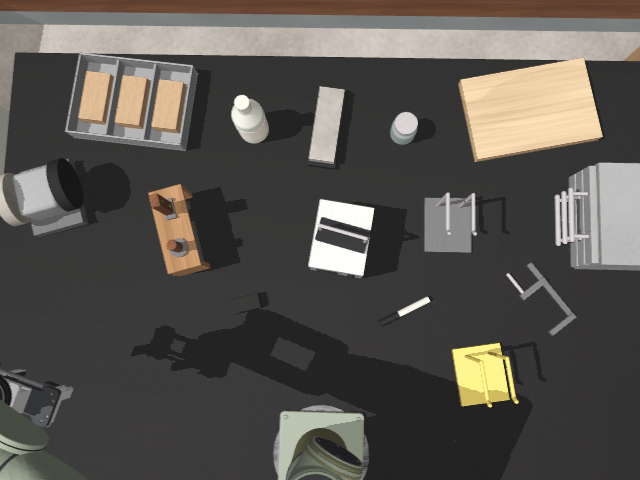

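The scene shows these candidates:
- **Cover:** it lies on the white demagnetiser at top (340,237).
- **Hook:** the grey one at top (450,222) is the one I want. The yellow one at (485,375) is the look-alike, and the grey bracket at (545,300) and the drawer handles at (572,215) are clutter.
- **Knife:** the slab handle is at top (163,205), and the round short knife is at (177,246), both in the rack.

Next I'll measure them.

Run:
```python
from h import *
C={n:cloud(n,np.load(f"{n}0.npy")) for n in("top","scene")}
def sel(n,box,z0,z1):
    u0,v0,u1,v1=box; P=C[n][v0:v1,u0:u1].reshape(-1,3); return P[(P[:,2]>z0)&(P[:,2]<z1)]
def rect(lbl,n,box,z0,z1):
    P=sel(n,box,z0,z1)
    if len(P)<4: print(lbl,n,len(P));return
    (c,s,a)=cv2.minAreaRect((P[:,:2]*1000).astype(np.float32)); print(lbl,n,len(P),np.round(c,1),np.round(s,1),round(a,1),"z",np.round(np.percentile(P[:,2],[5,50,95])*1000,1))
T=dict(demag=(295,185,390,290),hook=(415,180,490,260),rack=(140,175,220,285))
S=dict(demag=(265,200,345,290),hook=(225,170,285,245),rack=(330,290,430,400))
for n,B in(("top",T),("scene",S)):
    rect("deck",n,B["demag"],.114,.125); rect("plate",n,B["demag"],.1265,.137); rect("bar",n,B["demag"],.172,.19)
    rect("prongs",n,B["hook"],.140,.162);rect("tips",n,B["hook"],.163,.178); rect("base",n,B["hook"],.007,.02)
    rect("racktop",n,B["rack"],.094,.104); rect("handle",n,B["rack"],.19,.215); rect("handlemid",n,B["rack"],.17,.19);rect("guard",n,B["rack"],.105,.112)
    rect("short",n,B["rack"],.150,.168)
for n,b in(("top",T),("scene",S)):
    p=cv2.imread(f"pics/{n}0.png"); out=[]
    for k in b: u0,v0,u1,v1=b[k]; out.append(cv2.resize(p[v0:v1,u0:u1],(260,290),interpolation=cv2.INTER_CUBIC))
    globals()[n+"c"]=np.hstack(out)
cv2.imwrite("pics/crop1.png",np.vstack([topc,scenec]))
```

```text
deck top 2422 [489.  -34.7] [120.  150.6] 81.8 z [116.7 120.5 124.1]
plate top 987 [487.  -35.2] [117.1 145.7] 81.4 z [127.2 130.7 134.9]
bar top 193 [492.1 -36.9] [106.8   8.2] 75.4 z [181.8 185.6 189.4]
prongs top 313 [ 543.8 -286.4] [64.  85.6] 89.7 z [148.6 153.7 157.9]
tips top 27 [ 497.9 -285.6] [60.7  9.2] 89.0 z [163.6 167.6 170.1]
base top 2295 [ 552.8 -297.2] [174.8 187.4] 89.7 z [ 8.4 12.7 17.1]
racktop top 1906 [502.2 338.9] [191.4  77.2] 16.8 z [ 96.4 100.4 103.6]
handle top 165 [545.  351.4] [29.3 21.1] 17.1 z [192.6 207.7 212.3]
handlemid top 50 [542.1 344.5] [14.8 30.5] 72.2 z [171.5 179.8 189.4]
guard top 287 [501.6 337.9] [188.2  74.8] 16.6 z [105.2 107.3 110.6]
short top 138 [502.8 338.4] [115.5  21.9] 16.9 z [152.4 160.9 165.5]
deck scene 1087 [488.5 -34.4] [127.2 151.1] 81.5 z [116.6 121.  123.4]
plate scene 414 [492.4 -35.2] [117.8  52.6] 75.6 z [128.  130.9 133.3]
bar scene 83 [492.7 -35.1] [105.9   8.3] 75.6 z [174.8 185.7 188.6]
prongs scene 171 [ 541.7 -284.7] [66.1 89.8] 88.9 z [146.2 153.  158.5]
tips scene 14 [ 496.9 -286.1] [65.3  7.4] 88.8 z [164.2 166.3 169.9]
base scene 902 [ 461.9 -441.9] [499.  158.3] 60.3 z [ 8.1 13.1 16.3]
racktop scene 1765 [500.8 338.9] [194.1  77.8] 17.1 z [ 97.  100.8 103. ]
handle scene 199 [544.6 352.9] [30.3 21. ] 13.1 z [192.  206.3 209.8]
handlemid scene 114 [547.5 359.3] [16.7 31.3] 71.6 z [171.7 180.3 189. ]
guard scene 245 [501.7 343.5] [134.2  42.6] 22.0 z [105.3 107.7 110.9]
short scene 200 [503.6 341.9] [114.3  22.2] 18.2 z [151.2 159.8 166.4]
```

View pics/crop1.png

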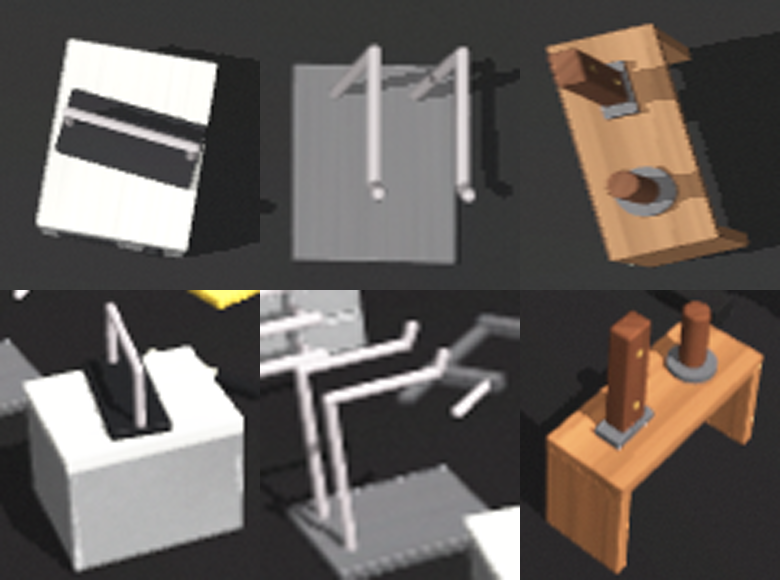

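The crops confirm the choices. The demagnetiser has the loose black cover and its bail. The grey two-prong hook has its tips toward the robot (-x). The slab-handled long knife is at the far end of the rack, and the round short knife is at the near end. I'll write a helper that gives the remaining shift and turn in tool axes, then turn and raise the gripper.

```bash
cat > go.py <<'E'
# python3 go.py x y z(mm) yaw_of_tool_y(deg): what remains, in tool axes
import sys; from h import *
o=ctrl.get_obs(); R=cv2.Rodrigues(np.array(o["ee_rot"],float))[0]; p=np.array(o["tool_pos"])*1000
yaw=np.degrees(np.arctan2(R[1,1],R[0,1]))
a=[float(v) for v in sys.argv[1:]]
print("t",round(o["t"],2),"tcp",p.round(1),"yaw",round(yaw,2),"F",np.round(o["force"],1),"w",round(o["width"]*94,1),"grip",round(o["grasp_force"],1),"tilt",np.degrees(np.arccos(-R[2,2])).round(2))
if a:
    t=-(a[3]-yaw); t=(t+180)%360-180; b=np.radians(a[3]); y=np.array([np.cos(b),np.sin(b),0]); Rf=np.stack([[-y[1],y[0],0],y,[0,0,-1]],1)
    print("turn",round(t,2),"then shift",(Rf.T@(np.array(a[:3])-p)).round(1))
E
python3 -m pendant '[[60,0,0,-8,7],[60,0,0,-8,7],[60,0,0,-8,7],[60,0,0,-8,7],[60,0,0,0,7]]'
python3 -m pendant '[[60,0,0,0,7],[60,0,0,0,7],[60,0,0,0,7],[60,0,0,0,7],[60,0,0,0,7]]'
python3 -m pendant '[[60,0,0,0,7],[60,0,0,0,7],[60,0,0,0,3.2],[60,0,0,0,0]]'
python3 go.py 492.5 -35.5 250 -14.5
```

```text
t: 0.52
tool_pos: [0.1706, 0.5498, 0.2579]
ee_rot: [-1.391, -2.817, -0.004]
force: [-0.6, 1.0, 0.9]
width: 0.682
grasp_force: 0.0
t: 0.93
tool_pos: [0.1702, 0.5488, 0.2557]
ee_rot: [2.174, 2.268, -0.002]
force: [0.6, -0.9, 0.2]
width: 0.64
grasp_force: 0.0
t: 1.27
tool_pos: [0.1702, 0.5488, 0.2558]
ee_rot: [2.483, 1.923, -0.002]
force: [0.1, 0.4, 0.5]
width: 0.639
grasp_force: 0.0
t 1.27 tcp [170.2 548.8 255.8] yaw -14.48 F [0.1 0.4 0.5] w 60.1 grip 0.0 tilt 0.08
turn 0.02 then shift [-485.   458.4    5.8]
```

```bash
python3 -m pendant '[[60,-27,25.5,0,0],[60,-27,25.5,0,0],[60,-27,25.5,0,0],[60,-27,25.5,0,0],[60,-27,25.5,0,0]]' >/dev/null
python3 -m pendant '[[60,-27,25.5,0,0],[60,-27,25.5,0,0],[60,-27,25.5,0,0],[60,-27,25.5,0,0],[60,-27,25.5,0,0]]' >/dev/null
python3 -m pendant '[[60,-27,25.5,0,0],[60,-27,25.5,0,0],[60,-27,25.5,0,0],[60,-27,25.5,0,0],[60,-27,25.5,0,0]]' >/dev/null
python3 -m pendant '[[60,-27,25.5,0,0],[60,-27,25.5,0,0],[60,-26,25,0,0],[60,0,0,0,0],[60,0,0,0,0]]' 
python3 go.py 492.5 -35.5 180 -14.5
```

```text
t: 2.93
tool_pos: [0.4936, -0.0362, 0.2558]
ee_rot: [-2.484, -1.921, 0.001]
force: [-0.2, -0.1, 0.1]
width: 0.642
grasp_force: 0.0
t 2.93 tcp [493.6 -36.2 255.8] yaw -14.55 F [-0.2 -0.1  0.1] w 60.3 grip 0.0 tilt 0.09
turn -0.05 then shift [ 0.4 -1.3 75.8]
```

```bash
python3 -m pendant '[[40,0,-1,25,0],[40,0,0,25,0],[40,0,0,15,0],[40,0,0,9,0],[40,0,0,0,0]]' 30
python3 -m pendant '[[0,0,0,0,0],[0,0,0,0,0],[0,0,0,0,0],[0,0,0,0,0],[0,0,0,0,0]]' 30
python3 -m pendant '[[0,0,0,0,0],[0,0,0,0,0],[0,0,0,0,0],[0,0,0,0,0]]' 30 >/dev/null
python3 go.py 492.5 -35.5 260 -14.5
```

```text
t: 3.35
tool_pos: [0.4903, -0.0329, 0.1801]
ee_rot: [-2.477, -1.925, 0.005]
force: [-0.7, 0.7, 0.3]
width: 0.425
grasp_force: 0.0
t: 3.77
tool_pos: [0.4931, -0.0346, 0.1834]
ee_rot: [2.482, 1.924, 0.002]
force: [-0.2, -0.6, 1.4]
width: 0.113
grasp_force: 0.6
t 4.1 tcp [492.7 -34.6 183.1] yaw -14.44 F [-2.2  0.6  5. ] w 6.9 grip 30.0 tilt 0.03
turn 0.06 then shift [ -0.9  -0.  -76.9]
```

Gripped: the opening is about 8 mm at 30 N. Next I lift, square the bar to the hook (-14.5° of tool turn) and check.

```bash
python3 -m pendant '[[0,0,0,-10,0],[0,0,0,-20,0],[0,0,0,-25,0],[0,0,0,-20,0],[0,0,0,-10,0]]' 
python3 -m pendant '[[0,0,0,0,-4],[0,0,0,0,-4],[0,0,0,0,-4],[0,0,0,0,-2.5],[0,0,0,0,0]]' >/dev/null
python3 go.py 448 -285.5 186 -0.7
python3 - <<'E'
from h import *
p,d=ctrl.snapshot("scene"); cv2.imwrite("pics/lift.png",p[110:330,170:450])
p,d=ctrl.snapshot("top"); C=cloud("top",d)
# deck now bare: slot; hook base by flat grey
for lbl,(u0,v0,u1,v1),z0,z1 in(("hookbase",(418,190,478,260),.008,.018),):
    P=C[v0:v1,u0:u1].reshape(-1,3); g=p[v0:v1,u0:u1].reshape(-1,3); m=(P[:,2]>z0)&(P[:,2]<z1)&(g.min(1)>75)
    c,s,a=cv2.minAreaRect((P[m,:2]*1000).astype(np.float32)); print(lbl,m.sum(),c,s,a)
E
```

```text
t: 4.52
tool_pos: [0.4938, -0.0349, 0.2703]
ee_rot: [2.48, 1.923, 0.004]
force: [0.6, 0.8, -0.6]
width: 0.075
grasp_force: 30.0
t 4.93 tcp [492.1 -34.5 266.6] yaw 0.1 F [ 0.4  0.1 -2. ] w 6.8 grip 30.0 tilt 0.08
turn 0.8 then shift [-251.5  -41.    80.6]
hookbase 2111 (537.7622680664062, -286.3331604003906) (111.19232177734375, 130.52061462402344) 89.84876251220703
```

View pics/lift.png

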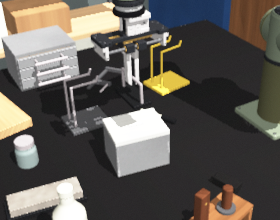

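The picture shows the gripper above the bare white box (about (137,140) in the crop) with the steel bail in the fingers at (135,90). The -2 N vertical force confirms the load. The hook origin is (538,-286), squared with the world. I'll carry the cover in front of the tips.

```bash
python3 -m pendant '[[0,-10,-4,0,0],[0,-20,-4,0,0],[0,-25,-4,0,0],[0,-25,-4,0,0],[0,-25,-4,0,0]]' >/dev/null
python3 -m pendant '[[0,-25,-4,0,0],[0,-25,-4,0,0],[0,-25,-4,0,0],[0,-25,-4,0,0],[0,-22,-4,0,0]]' >/dev/null
python3 -m pendant '[[0,-15,-3,0,0],[0,-10,-2,0,0],[0,0,0,0,0],[0,0,0,0,0],[0,0,0,0,0]]' >/dev/null
python3 -m pendant '[[0,0,0,15,0],[0,0,0,25,0],[0,0,0,25,0],[0,0,0,15,0],[0,0,0,0,0]]' >/dev/null
python3 go.py 533 -286.3 186 0
python3 - <<'E'
from h import *
for n in("top","scene"):
    p,d=ctrl.snapshot(n); C=cloud(n,d); u,v=map(int,pix(n,[.448,-.286,.13]))
    P=C.reshape(-1,3); m=(abs(P[:,0]-.448)<.06)&(abs(P[:,1]+.286)<.085)
    for z0,z1 in((.115,.142),(.175,.195)):
        Q=P[m&(P[:,2]>z0)&(P[:,2]<z1)]
        if len(Q)>5: print(n,len(Q),cv2.minAreaRect((Q[:,:2]*1000).astype(np.float32)),np.percentile(Q[:,2],[5,50,95]))
    if n=="scene": cv2.imwrite("pics/pre.png",cv2.resize(p[v-70:v+70,u-90:u+90],None,fx=4,fy=4))
E
```

```text
t 6.7 tcp [ 445.8 -283.3  183.3] yaw 0.16 F [-0.9  0.7 -1.9] w 7.0 grip 30.0 tilt 0.49
turn 0.16 then shift [-3.  87.2 -2.7]
top 189 ((444.9082336425781, -263.2554931640625), (67.19718170166016, 51.65422439575195), 89.96508026123047) [0.12684677 0.13147796 0.13509423]
top 8 ((446.8857421875, -234.0802764892578), (5.115258693695068, 2.924231767654419), 7.010118007659912) [0.17690969 0.18527823 0.18833212]
scene 320 ((446.4783935546875, -284.9569396972656), (116.81483459472656, 52.46767807006836), 89.44112396240234) [0.12838668 0.13356736 0.13681396]
scene 98 ((447.2120056152344, -285.24700927734375), (104.99972534179688, 31.03529167175293), 85.50187683105469) [0.17682153 0.18695472 0.19285609]
```

View pics/pre.png

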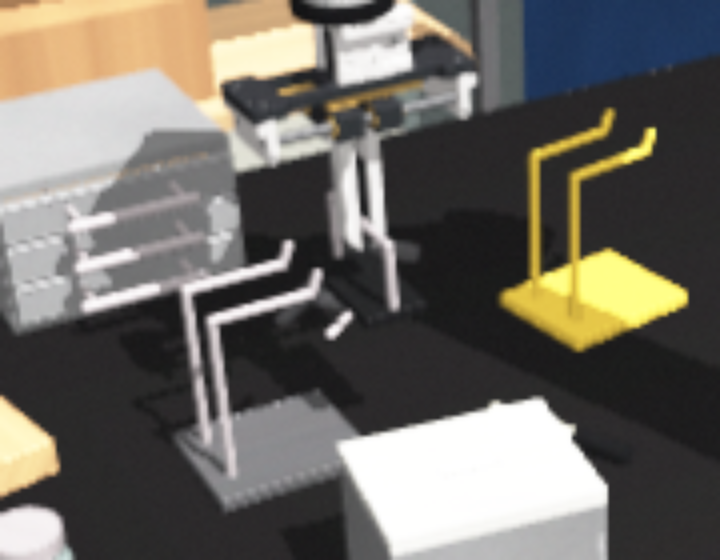

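The cover hangs level and square in front of the prongs: plate centre (446,-285), top at 132 mm. I'll advance 87 mm along tool y, then lower 25 mm.

```bash
python3 -m pendant '[[0,-1.5,10,-2,0],[0,0,20,0,0],[0,0,20,0,0],[0,0,20,0,0],[0,0,10,0,0]]' 
python3 -m pendant '[[0,0,7,0,0],[0,0,0,0,0],[0,0,0,8,0],[0,0,0,8,0],[0,0,0,0,0]]'
python3 -m pendant '[[0,0,0,5,0],[0,0,0,3,0],[0,0,0,2,0],[0,0,0,0,0]]'
python3 go.py 533 -286.3 159 0
```

```text
t: 7.22
tool_pos: [0.5316, -0.2887, 0.192]
ee_rot: [2.215, 2.22, 0.002]
force: [-0.2, -0.4, -2.2]
width: 0.074
grasp_force: 30.0
t: 7.63
tool_pos: [0.5327, -0.2871, 0.1707]
ee_rot: [-2.217, -2.218, 0.001]
force: [-0.3, 0.7, -1.3]
width: 0.07
grasp_force: 30.0
t: 7.97
tool_pos: [0.5343, -0.2878, 0.1628]
ee_rot: [-2.22, -2.222, 0.0]
force: [0.2, 0.3, -2.0]
width: 0.074
grasp_force: 30.0
t 7.97 tcp [ 534.3 -287.8  162.8] yaw 0.05 F [ 0.2  0.3 -2. ] w 6.9 grip 30.0 tilt 0.07
turn 0.05 then shift [ 1.5 -1.3  3.8]
```

```bash
python3 -m pendant '[[0,0,0,2,0],[0,0,0,1,0],[0,0,0,1,0],[0,0,0,0,0],[0,0,0,0,0]]'
python3 go.py 533 -286.3 159 0
```

```text
t: 8.38
tool_pos: [0.5349, -0.288, 0.1595]
ee_rot: [2.22, 2.223, 0.0]
force: [-0.5, 0.1, -0.5]
width: 0.07
grasp_force: 30.0
t 8.38 tcp [ 534.9 -288.   159.5] yaw 0.07 F [-0.5  0.1 -0.5] w 6.6 grip 30.0 tilt 0.0
turn 0.07 then shift [ 1.7 -1.9  0.5]
```

The bar is on the prongs, since the load has gone from -2 to -0.5 N. I'll open and let it settle, then look before lifting away.

```bash
python3 -m pendant '[[0,0,0,0.5,0],[40,0,0,0,0],[40,0,0,0,0],[40,0,0,0,0],[40,0,0,0,0]]'
python3 -m pendant '[[40,0,0,0,0],[40,0,0,0,0],[40,0,0,0,0],[40,0,0,0,0],[40,0,0,0,0]]'
cat > cov.py <<'E'
from h import *
for n in("top","scene"):
    p,d=ctrl.snapshot(n); P=cloud(n,d).reshape(-1,3); m=(abs(P[:,0]-.533)<.05)&(abs(P[:,1]+.286)<.075)
    for l,z0,z1,ym in(("plate",.095,.12,0),("barends",.152,.168,.036)):
        Q=P[m&(P[:,2]>z0)&(P[:,2]<z1)&(abs(P[:,1]+.286)>ym)]
        if len(Q)>5: print(n,l,len(Q),np.round(Q.min(0)*1000),np.round(Q.max(0)*1000),np.round(np.median(Q,0)*1000,1))
E
python3 cov.py; python3 go.py 533 -286.3 300 0
```

```text
t: 8.8
tool_pos: [0.535, -0.2882, 0.1593]
ee_rot: [2.22, 2.222, 0.0]
force: [0.5, 0.5, -0.2]
width: 0.322
grasp_force: 0.0
t: 9.22
tool_pos: [0.5348, -0.288, 0.1589]
ee_rot: [-2.22, -2.223, 0.0]
force: [0.1, -0.5, -1.0]
width: 0.427
grasp_force: 0.0
top plate 115 [ 525. -289.   98.] [ 583. -234.  120.] [ 550.2 -256.5  106.2]
scene plate 313 [ 508. -346.   96.] [ 583. -231.  119.] [ 540.5 -271.9  106.8]
scene barends 15 [ 531. -335.  154.] [ 539. -236.  165.] [ 536.1 -242.3  159.9]
t 9.32 tcp [ 534.8 -288.   158.9] yaw 0.07 F [-0.1  0.  -0.5] w 40.3 grip 0.0 tilt 0.0
turn 0.07 then shift [   1.7   -1.8 -141.1]
```

The cover hangs square, with its bar at about (535,-286,159). I'll lift off, traverse to the rack and turn, then measure the hung cover, the slot and the knife.

```bash
python3 -m pendant '[[40,0,0,-10,0],[40,0,0,-25,0],[40,0,0,-35,0],[40,0,0,-35,0],[40,0,0,-35,0]]' >/dev/null
python3 -m pendant '[[45,38,0.5,0,0],[45,38,0.5,0,0],[45,38,0.5,0,0],[45,38,0.5,0,0],[45,38,0.5,0,0]]' >/dev/null
python3 -m pendant '[[45,38,0.5,0,0],[45,38,0.5,0,0],[45,38,0.5,0,0],[45,38,0.5,0,0],[45,38,0.5,0,0]]' >/dev/null
python3 -m pendant '[[45,38,0.5,0,0],[45,38,0.5,0,0],[45,38,0.5,0,0],[45,38,0.5,0,0],[45,38,0.5,0,0]]' >/dev/null
python3 -m pendant '[[45,38,0.5,0,0],[45,30,0.5,0,0],[45,0,0,0,-7.1],[45,0,0,0,-7.1],[45,0,0,0,-7.1]]' >/dev/null
python3 -m pendant '[[45,0,0,0,-7.1],[45,0,0,0,-7.1],[45,0,0,0,-7.1],[45,0,0,0,-7.1],[45,0,0,0,-7.1]]' >/dev/null
python3 -m pendant '[[45,0,0,0,-7.1],[45,0,0,0,-7.1],[45,0,0,0,-7.1],[45,0,0,0,-7.1],[45,0,0,0,-7.1]]' >/dev/null
python3 -m pendant '[[45,0,0,0,-7.1],[45,0,0,0,-7.1],[45,0,0,0,0],[45,0,0,0,0]]' >/dev/null
python3 go.py 544.8 352.2 150 107
python3 cov.py
python3 - <<'E'
from h import *
n="top"; ps=[ctrl.snapshot(n) for _ in range(4)]; p=np.mean([q[0] for q in ps],0).astype(np.uint8)
for n,bx in(("top",(295,185,390,290)),("scene",(265,200,345,290))):
    if n=="scene": p,d=ctrl.snapshot(n)
    else: d=ps[0][1]
    u0,v0,u1,v1=bx
    cv2.imwrite(f"pics/slot_{n}.png",cv2.resize(p[v0:v1,u0:u1],(380,380),interpolation=cv2.INTER_CUBIC))
    P=cloud(n,d); m=abs(P[...,2]-.1205)<.005; m[:v0]=m[v1:]=0; m[:,:u0]=m[:,u1:]=0
    print(n,cv2.minAreaRect((P[m][:,:2]*1000).astype(np.float32)))
a=[cv2.imread(f"pics/slot_{n}.png") for n in("top","scene")]; cv2.imwrite("pics/slots.png",np.hstack(a))
E
```

```text
t 12.57 tcp [542.7 350.1 299.7] yaw 106.38 F [ 0.1  0.1 -0.7] w 45.3 grip 0.0 tilt 0.04
turn -0.62 then shift [ -2.7   1.4 149.7]
top plate 886 [ 509. -347.   95.] [ 583. -234.  117.] [ 531.4 -289.6  106.4]
top barends 69 [ 531. -345.  153.] [ 540. -237.  167.] [ 535.1 -325.6  161.7]
scene plate 315 [ 507. -347.   95.] [ 583. -226.  120.] [ 541.1 -271.5  106.9]
scene barends 23 [ 531. -342.  152.] [ 540. -236.  166.] [ 536.1 -248.   160.5]
top ((489.15008544921875, -34.712562561035156), (120.15628051757812, 150.57254028320312), 81.71359252929688)
scene ((488.5638732910156, -33.837242126464844), (125.44072723388672, 151.30044555664062), 81.92890167236328)
```

View pics/slots.png

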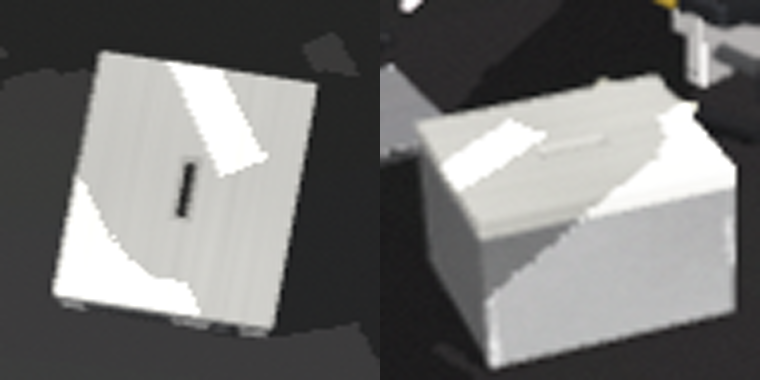

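The left crop shows the slot as a dark bar at about (186,190), along the box's long side. The cover hangs at the right place. Next I measure the slot precisely, finish the turn and descend on the knife.

```bash
cat > slot.py <<'E'
from h import *
p,d=ctrl.snapshot("top"); g=cv2.cvtColor(p,cv2.COLOR_BGR2GRAY)[222:242,332:350].astype(float)
w=np.clip(np.median(g)-g-25,0,None); v,u=np.nonzero(w); q=np.array([plane("top",a+332,b+222,.12)[:2]*1000 for a,b in zip(u,v)]); W=w[v,u]
c=np.average(q,0,W); ev=np.linalg.eigh(np.cov(q.T,aweights=W))[1][:,1]; print("slot",c.round(1),"ang",np.degrees(np.arctan2(*ev[::-1])).round(1),len(q))
E
python3 slot.py
python3 -m pendant '[[45,-2.5,1.5,20,-0.6],[45,0,0,25,0],[45,0,0,25,0],[45,0,0,25,0],[45,0,0,0,0]]' 
python3 go.py 544.8 352.2 150 107
```

```text
slot [491.5 -34.7] ang 171.5 53
t: 13.38
tool_pos: [0.541, 0.3504, 0.1973]
ee_rot: [0.467, -3.095, 0.005]
force: [-0.7, 0.6, -1.1]
width: 0.482
grasp_force: 0.0
t 13.38 tcp [541.  350.4 197.3] yaw 107.14 F [-0.7  0.6 -1.1] w 45.3 grip 0.0 tilt 0.67
turn 0.14 then shift [-4.2  0.6 47.3]
```

```bash
python3 -m pendant '[[45,0,0,0,0],[45,0,0,0,0],[45,0,0,0,0]]' >/dev/null
python3 go.py 544.8 352.2 150 107
python3 - <<'E'
from h import *
# half-level profile along/across slot, top view sampled on the deck plane
p=np.mean([ctrl.snapshot("top")[0] for _ in range(3)],0).astype(np.float32).mean(2)
a=np.radians(-8.2); ex=np.array([np.cos(a),np.sin(a)]); ey=np.array([-ex[1],ex[0]]); c=np.array([.489,-.0346])
s=np.arange(-30,31)/1000
def prof(dirn,off,offs):
    out=[]
    for k in s:
        uv=[pix("top",[*(c+dirn*k+off*o),.12]) for o in offs]
        m=np.array(uv,np.float32).reshape(1,-1,2); out.append(cv2.remap(p,m,None,cv2.INTER_LINEAR).mean())
    return np.array(out)
print("x",prof(ex,ey,[-.001,0,.001]).round().astype(int)); print("y",prof(ey,ex,np.arange(-10,11,4)/1000)[15:46].round().astype(int))
E
```

```text
t 13.63 tcp [546.  352.9 206.7] yaw 107.16 F [-0.7  0.8  1.1] w 44.9 grip 0.0 tilt 0.26
turn 0.16 then shift [ 1.3 -0.3 56.7]
x [201 201 201 201 201 201 201 201 199 197 189 179 151 104  68  65  63  64
  63  63  64  63  57  53  55  59  59  57  58  58  60  63  62  58  57  55
  53  55  56  58  59  58  58  62  77  93 130 164 173 178 185 193 199 199
 199 199 199 199 199 199 200]
y [201 200 200 199 199 200 201 200 197 190 179 160 133 103  74  53  48  72
 116 153 173 185 193 197 203 209 212 215 218 219 222]
```

The half-level edges put the slot centre at (488.7,-34.4), with its axis at -8.2°, which agrees with the deck. The earlier centroid was clipped by its window. Now I descend on the handle and grip it.

```bash
python3 -m pendant '[[45,1,0,20,0],[45,0,0,20,0],[45,0,0,12,0],[45,0,0,5,0],[45,0,0,0,0]]' 40
python3 -m pendant '[[45,0,0,0,0],[45,0,0,0,0]]' >/dev/null
python3 go.py 544.8 352.2 150 107
```

```text
t: 14.2
tool_pos: [0.5428, 0.3514, 0.1455]
ee_rot: [0.468, -3.104, 0.001]
force: [-0.4, -0.2, -0.1]
width: 0.48
grasp_force: 0.0
t 14.37 tcp [544.5 352.3 148.4] yaw 107.17 F [ 0.   0.4 -0.3] w 45.5 grip 0.0 tilt 0.14
turn 0.17 then shift [-0.2 -0.2 -1.6]
```

```bash
python3 -m pendant '[[0,0,0,0,0],[0,0,0,0,0],[0,0,0,0,0],[0,0,0,0,0],[0,0,0,0,0]]' 45 >/dev/null
python3 -m pendant '[[0,0,0,0,0],[0,0,0,0,0],[0,0,0,0,0],[0,0,0,0,0],[0,0,0,0,0]]' 45
python3 go.py 544.8 352.2 290 107
```

```text
t: 15.2
tool_pos: [0.5438, 0.352, 0.1474]
ee_rot: [-0.469, 3.106, 0.0]
force: [-0.7, 0.1, 2.7]
width: 0.211
grasp_force: 45.0
t 15.2 tcp [543.8 352.  147.4] yaw 107.17 F [-0.7  0.1  2.7] w 19.8 grip 45.0 tilt 0.03
turn 0.17 then shift [-1.000e+00 -1.000e-01 -1.426e+02]
```

```bash
python3 -m pendant '[[0,0,0,-8,0],[0,0,0,-15,0],[0,0,0,-20,0],[0,0,0,-20,0],[0,0,0,-20,0]]'
python3 -m pendant '[[0,0,0,-20,0],[0,0,0,-20,0],[0,0,0,-15,0],[0,0,0,-8,0],[0,0,0,0,0]]'
python3 -m pendant '[[0,0,0,0,5],[0,0,0,0,5],[0,0,0,0,5],[0,0,0,0,5],[0,0,0,0,5.4]]' >/dev/null
python3 -m pendant '[[0,0,0,0,0],[0,0,0,0,0]]' >/dev/null
python3 go.py 488.7 -34.4 293 81.8
```

```text
t: 15.62
tool_pos: [0.5428, 0.3514, 0.2296]
ee_rot: [0.468, -3.104, 0.002]
force: [-0.1, -0.3, -2.1]
width: 0.21
grasp_force: 45.0
t: 16.03
tool_pos: [0.5444, 0.3522, 0.2951]
ee_rot: [-0.468, 3.103, 0.001]
force: [0.3, -0.2, -2.2]
width: 0.211
grasp_force: 45.0
t 16.62 tcp [542.9 351.5 291.1] yaw 81.9 F [-0.4 -0.5 -2.2] w 19.9 grip 45.0 tilt 0.18
turn 0.1 then shift [  -1.4 -389.7   -1.9]
```

The knife is held, with its weight of -2.2 N on the wrist. I'll carry it over the slot.

```bash
python3 -m pendant '[[0,0,-10,0,0],[0,0,-20,0,0],[0,0,-26,0,0],[0,0,-26,0,0],[0,0,-26,0,0]]' >/dev/null
python3 -m pendant '[[0,0,-26,0,0],[0,0,-26,0,0],[0,0,-26,0,0],[0,0,-26,0,0],[0,0,-26,0,0]]' >/dev/null
python3 -m pendant '[[0,0,-26,0,0],[0,0,-26,0,0],[0,0,-26,0,0],[0,0,-26,0,0],[0,0,-26,0,0]]' >/dev/null
python3 -m pendant '[[0,0,-15,0,0],[0,0,-7,0,0],[0,0,0,0,0],[0,0,0,0,0],[0,0,0,0,0]]' >/dev/null
python3 go.py 488.7 -34.4 293 81.8
python3 - <<'E'
from h import *
n="scene"; p,d=ctrl.snapshot(n); P=cloud(n,d)
u,v=map(int,pix(n,[.4887,-.0344,.2])); cv2.imwrite("pics/over.png",cv2.resize(p[v-70:v+70,u-70:u+70],None,fx=4,fy=4))
Q=P.reshape(-1,3); m=(np.hypot(Q[:,0]-.4887,Q[:,1]+.0344)<.045)
a=np.radians(-8.2); r=np.array([[np.cos(a),np.sin(a)],[-np.sin(a),np.cos(a)]])
for z in np.arange(.15,.29,.01):
    k=Q[m&(abs(Q[:,2]-z)<.005)]
    if len(k)>4: l=(k[:,:2]-[.4887,-.0344])@r.T*1000; print(round(z,3),len(k),"x",l[:,0].min().round(1),l[:,0].max().round(1),"y",np.median(l[:,1]).round(1),l[:,1].max().round(1))
E
```

```text
t 18.28 tcp [487.7 -33.3 292.9] yaw 81.83 F [-0.3  0.3 -2.5] w 19.9 grip 45.0 tilt 0.03
turn 0.03 then shift [-1.2 -0.9 -0.1]
0.17 20 x -12.2 10.2 y 1.6 5.4
0.18 39 x -15.0 15.7 y 1.6 4.8
0.19 40 x -15.6 16.2 y 2.5 5.8
0.2 40 x -16.1 14.9 y 2.0 7.0
0.21 41 x -16.8 14.6 y 1.9 5.3
0.22 41 x -16.9 15.4 y 1.8 7.3
0.23 48 x -16.7 15.5 y 1.8 5.7
0.24 22 x -14.0 16.0 y 2.9 5.7
0.25 78 x -23.8 22.7 y 10.8 16.2
0.26 53 x -22.5 22.2 y 9.4 15.3
0.27 37 x -12.6 13.4 y 9.9 14.7
0.28 30 x -10.1 14.0 y 12.3 21.1
```

View pics/over.png

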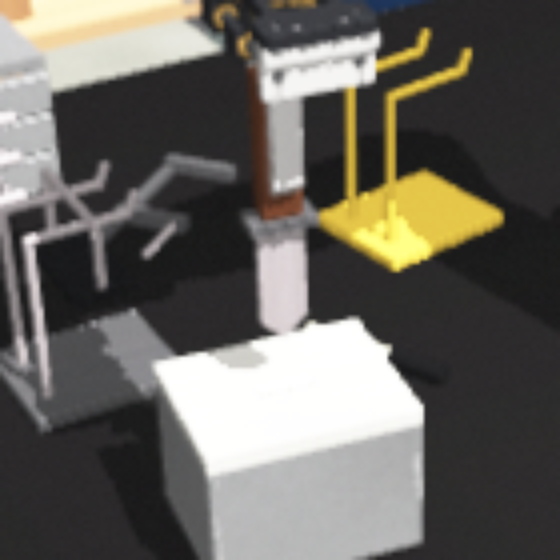

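The blade hangs vertically over the deck (crop (282,280), deck top at about (280,380)). Its centre is at x -0.6 and y about 0 mm in the slot frame. I'll shift x by 0.8 mm and lower while watching the force.

```bash
python3 -m pendant '[[0,-0.8,0,10,0],[0,0,0,12,0],[0,0,0,8,0],[0,0,0,4,0],[0,0,0,0,0]]'
python3 -m pendant '[[0,0,0,4,0],[0,0,0,3,0],[0,0,0,3,0],[0,0,0,3,0],[0,0,0,0,0]]'
python3 go.py 488.7 -34.4 177.5 81.8
```

```text
t: 18.75
tool_pos: [0.4873, -0.0337, 0.2566]
ee_rot: [-0.225, -3.129, -0.001]
force: [0.2, 0.2, -1.1]
width: 0.21
grasp_force: 45.0
t: 19.17
tool_pos: [0.4882, -0.0342, 0.2454]
ee_rot: [-0.226, -3.133, -0.0]
force: [-0.3, -0.2, -2.4]
width: 0.21
grasp_force: 45.0
t 19.17 tcp [488.2 -34.2 245.4] yaw 81.76 F [-0.3 -0.2 -2.4] w 19.8 grip 45.0 tilt 0.05
turn -0.04 then shift [-0.5 -0.1 67.9]
```

```bash
python3 -m pendant '[[0,0,0,4,0],[0,0,0,4,0],[0,0,0,3,0],[0,0,0,3,0],[0,0,0,0,0]]'
python3 -m pendant '[[0,0,0,3,0],[0,0,0,3,0],[0,0,0,0,0]]'
python3 go.py 488.7 -34.4 177.5 81.8
```

```text
t: 19.58
tool_pos: [0.488, -0.0341, 0.231]
ee_rot: [-0.225, -3.132, -0.0]
force: [-0.3, -0.0, -2.4]
width: 0.208
grasp_force: 45.0
t: 19.83
tool_pos: [0.4882, -0.0341, 0.2252]
ee_rot: [-0.225, -3.132, -0.0]
force: [-0.4, 0.8, -2.8]
width: 0.214
grasp_force: 45.0
t 19.83 tcp [488.2 -34.1 225.2] yaw 81.77 F [-0.4  0.8 -2.8] w 20.1 grip 45.0 tilt 0.06
turn -0.03 then shift [-0.6 -0.2 47.7]
```

The full-width blade is past the mouth with no contact force. I'll lower the remaining 47 mm.

```bash
python3 -m pendant '[[0,0,0,6,0],[0,0,0,8,0],[0,0,0,8,0],[0,0,0,8,0],[0,0,0,0,0]]'
python3 -m pendant '[[0,0,0,7,0],[0,0,0,6,0],[0,0,0,3,0],[0,0,0,0,0],[0,0,0,0,0]]'
python3 -m pendant '[[0,0,0,0,0],[0,0,0,0,0],[0,0,0,0,0],[0,0,0,0,0],[0,0,0,0,0]]' >/dev/null
python3 go.py 488.7 -34.4 177.5 81.8
python3 cov.py
python3 - <<'E'
from h import *
n="scene"; p,d=ctrl.snapshot(n); Q=cloud(n,d).reshape(-1,3); m=(np.hypot(Q[:,0]-.4887,Q[:,1]+.0344)<.03)
u,v=map(int,pix(n,[.49,-.12,.15])); cv2.imwrite("pics/end.png",cv2.resize(p[v-75:v+75,u-100:u+100],None,fx=4,fy=4))
for z in np.arange(.122,.15,.003): print(round(z,4),(m&(abs(Q[:,2]-z)<.0015)).sum(),end="; ")
E
```

```text
t: 20.25
tool_pos: [0.4871, -0.0339, 0.1933]
ee_rot: [-0.225, -3.129, -0.001]
force: [-0.3, 0.9, -3.0]
width: 0.212
grasp_force: 45.0
t: 20.67
tool_pos: [0.4886, -0.0343, 0.1798]
ee_rot: [-0.226, -3.133, -0.0]
force: [0.2, 0.6, -2.4]
width: 0.21
grasp_force: 45.0
t 21.08 tcp [488.7 -34.3 180.2] yaw 81.76 F [-1.5  0.7 -2.4] w 20.0 grip 45.0 tilt 0.03
turn -0.04 then shift [ 0.  -0.1  2.7]
top plate 896 [ 509. -347.   95.] [ 583. -234.  120.] [ 531.6 -289.3  106.2]
top barends 65 [ 532. -345.  153.] [ 540. -237.  166.] [ 535.4 -325.6  161.1]
scene plate 316 [ 509. -348.   96.] [ 583. -231.  120.] [ 540.6 -272.8  107.1]
scene barends 26 [ 531. -343.  152.] [ 539. -236.  166.] [ 536.4 -248.7  160.2]
0.122 73; 0.125 17; 0.128 3; 0.131 1; 0.134 8; 0.137 15; 0.14 27; 0.143 33; 0.146 10; 0.149 12;
```

View pics/end.png

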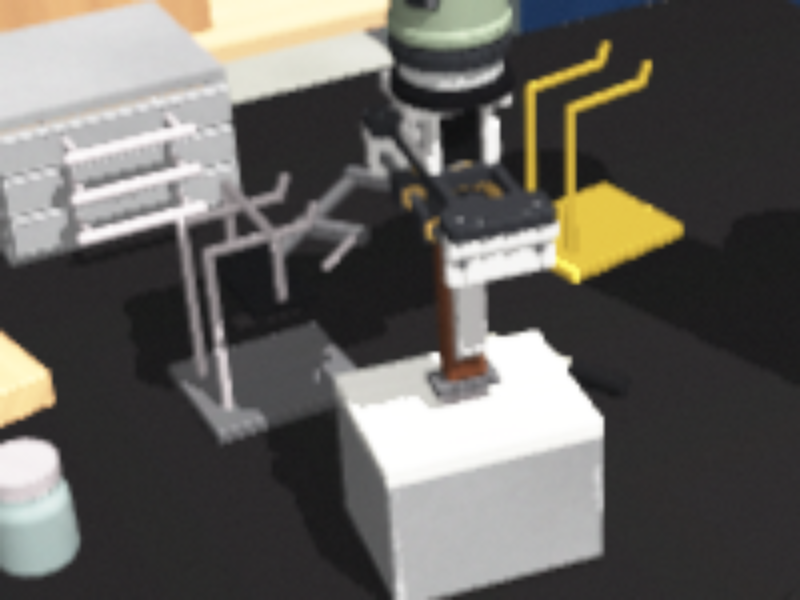

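The guard sits about 13 mm above the deck (crop (463,383)) and the cover hangs on both grey prongs (crop (240,225)). I'll lower 2.5 mm, settle and hand in.

```bash
python3 -m pendant '[[0,0,0,2.5,0],[0,0,0,0,0],[0,0,0,0,0],[0,0,0,0,0],[0,0,0,0,0]]'
python3 -m pendant '[[0,0,0,0,0],[0,0,0,0,0],[0,0,0,0,0]]' >/dev/null
python3 go.py 488.7 -34.4 177.5 81.8
python3 -c "
from bench import ctrl
print(ctrl.job_done())"
```

```text
t: 21.65
tool_pos: [0.4886, -0.0343, 0.1775]
ee_rot: [0.226, 3.133, -0.0]
force: [-0.4, -0.7, -2.9]
width: 0.214
grasp_force: 45.0
t 21.9 tcp [488.6 -34.2 177.5] yaw 81.77 F [-0.   0.6 -2.3] w 19.9 grip 45.0 tilt 0.01
turn -0.03 then shift [-0.1 -0.1  0. ]
the job is handed in; nothing more can be done
None
```

The cover hangs on the grey hook and has been let go, the long knife is held through the slot with its guard about 10 mm above the deck, and the job was handed in at about 22 s (no verdict was returned).

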